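Cap the water filter at the coffee stand

TASK

The coffee stand's water-filter canister is open. Turn its cap in the parking stand until the lugs are clear of the keeper arms and lift it out; then set it in the canister's mouth with its lugs through the notches, press it down against the spring, turn it about a quarter turn clockwise until it clicks home, and let go. Leave everything else on the table as it stands.

Things in the scene. Friction and masses are not known exactly. Their poses are not given: they have to be found in the camera images.
- cap_mid (a point): Loose black cap, 66 mm high, about 0.3 kg: round plug 76 mm across, 26 mm high, and on it an upright grip bar 72 mm long, 18 mm thick, 40 mm tall. Point: on the axis half-way up, 33 mm above the underside, 7 mm above the bar's foot. x runs along the bar and through both lugs, z up; a half turn makes no difference.
- cap_lug (a point): Middle of one of the cap's two opposite lugs, which stick out of the plug's sides in line with the bar: 16 mm wide, 8 mm thick, tips 50 mm from the axis. Point: 44 mm from the axis, 8 mm above the cap's underside (lug from 4 to 12 mm above it).
- stand: Parking stand, steel, fixed: round dark foot 144 mm across; the cap's underside rests on a round seat 60 mm across, 20 mm above the table. Two keeper arms at opposite sides, on the stand's x axis. Origin: centre of the foot's underside, z up. The cap starts with its lugs under the arms, within 20 degrees of the x axis.
- keeper (a point): Middle of the roof of one keeper arm (the other is opposite): roof 44 mm wide, underside 37 and top 43 mm above the table, inner edge 41 mm from the stand's axis. The cap lifts out only once its lugs are turned, either way round, to within about 35 degrees of the stand's y axis.
- canister: Open water-filter canister, brushed steel, fixed, upright: 120 mm across, rim 140 mm above the table, foot 150 mm across. Origin: centre of the foot's underside, z up. Seen from above the two notches lie 80 degrees counter-clockwise from its x axis, the two hidden locking pockets on its x axis. A half turn of the cap makes no difference.
- mouth (a point): Centre of the canister's mouth, level with the rim, axes as the canister. Bore 82 mm. To lock: press until the cap's underside is 25 to 29 mm below the rim (30 is the bottom), turn 80 degrees clockwise seen from above, let it spring up. Locked: underside 20 mm below the rim, bar along the canister's x axis.
- notch (a point): One of the two opposite notches in the canister's lip that let the cap's lugs through: 24 mm wide, reaching 54 mm from the axis. Point: 46 mm from the axis, level with the rim. From here the cap can turn clockwise only (when pressed); the other way is blocked.
- pocket (a point): One of the two opposite locking pockets under the lip, hidden from above: 21 mm wide, its ceiling (this point) 8 mm below the rim, 46 mm from the axis. On the way from the notch a rib reaches 12 mm below the rim, and the lug must pass under it; a stop ends the turn about 3 degrees past the pocket.
- plate (a joint): Sprung round plate in the canister's mouth, 60 mm across: 0 = up, top 12 mm below the rim, where a cap set in the notches rests; grows downward, in m, to 0.018. Pushes up with 5 N at 0 and 0.6 N more per mm. Reads 0.008 with the cap locked, over 0.012 while the cap is turned.
- cups: Bystander, to be left alone: stack of upturned paper cups, 80 mm across, 112 mm high; origin at the centre of its underside.
- sugar: Bystander, to be left alone: glass sugar jar, 80 mm across, 110 mm high; origin at the centre of its underside.
- jug: Bystander, to be left alone: steel milk jug with a handle, 84 mm across, 100 mm high; origin at the centre of its underside.
- tin: Bystander, to be left alone: dark coffee tin, 90 mm across, 130 mm high; origin at the centre of its underside.
- scoop: Bystander, to be left alone: steel spoon with a wooden handle, lying flat, 180 mm long; x along it from handle to bowl.
- filters: Bystander, to be left alone: cardboard box of paper filters, 130 x 130 x 70 mm; origin at the centre of its underside.
- flask: Bystander, to be left alone: white bottle, 72 mm across, 190 mm high; origin at the centre of its underside.
Mind the look-alikes: they are no part of the job. Leave any blue, green or pink look-alike of the part that bears cap_mid alone.

How it is judged:
By the outcome, as a careful person would: the job done as asked, in the order asked, and still so for the second after the job is handed in, with the robot touching nothing.
It also fails if it takes over 51 s, if anything falls off the work surface, if the arm or the gripper's body presses on something with over 40 N, if the wrist force passes 120 N, or if a joint passes its speed limit or range.

ROBOT

A 6-joint arm with a two-finger parallel gripper is mounted at the origin on the work surface. World frame = base frame: x ahead of the robot, y to its left, z up, the work surface at z = 0. Lengths are in m, angles in degrees, forces in N, time in s.
With the tool pointing down it reaches from about 0.25 to 0.725 m from the base axis. Payload 9.7 kg.
Tool frame: the origin (TCP) lies midway between the tips of the shut fingers; the grasp point (between the pads) lies 19 mm behind it; x points along the fingers, y is the direction in which the jaws open and shut, and the axes are right-handed (so a half turn about x gives the same grasp; the last joint's range is limited). The gripper opens to 85 mm and grips with 20 to 120 N. Pads are 22 mm wide; open, the fingers measure 114 mm over their backs; the gripper's body (76 mm by 85 mm) begins 54 mm behind the grasp point. The pads swing forward as they close: fully open they stand 13 mm farther back than shut.
Start: joints at [-69.786, 4.979, 10.078, 95.1, 0, 90], TCP at [0.19, -0.516, 0.231] pointing down, gripper open.
Joint ranges: [-179.16, 179.16], [-48.56, 103.87], [-65.8, 70.77], [-126.05, 130.52], [-82.76, 87.17], [-180, 180]. Speed limits (degrees/s): [127.2, 127.2, 147.25, 180, 180, 180].

INTERFACE

Orientations are given as [roll, pitch, yaw] about the fixed x, y, z axes, in that order (R = Rz(yaw) Ry(pitch) Rx(roll)).
In Python, from workcell import bot, cams gives the robot as it stands.
- The arm moves only by the tool apply_moves, never from a script. Its argument "commands" is a list of rows, each a list of 5 numbers: the shift along the tool's x, y, z in m, then the turn about the tool's x in rad, then the opening, from -1 (shut) to 1 (fully open). In form: [[tx, ty, tz, roll, hand], ...]. A call has 1 to 12 rows; each row is the pose to reach, as a shift and turn from the pose measured when the call began, along the tool's axes at that moment; what a row does not reach only later rows make up. A row lasts 1/10 s, in which the tool goes at most 50 mm and 8.59 degrees, less where a joint would pass 70% of its speed; a pose out of reach is approached as far as the arm can. A call with a gripper value outside its range is refused whole. The fingers move at their own pace and stop on an object; "newtons" is the grip in N (left out, the last holds). Time passes only in rows, so rows that repeat a pose let the fingers close. It gives the time, the measured TCP pose, the force and the opening at its end, in the units of the state.
- bot.get_obs(): the state, without advancing time (a new reading comes with each control period).
- cams.camera(name): name is "scene" or "top"; returns a dict with "frame" (400x640x3 uint8, blue, green, red), "depth" (400x640 float32, m along the optical axis (not along the pixel's ray), 0 where there is no reading), "camera_matrix" (3x3 intrinsics, pixels), "R" (3x3) and "t" (3): a world point X has camera coordinates R X + t. Camera axes: x right, y down, z forward; pixel columns grow to the right and rows downward; lengths in m; the calibration is good to about 2 mm. A picture is of the moment at which its call begins.
- bot.job_done(): hands the job in, once; it reports no verdict.
Trained networks look in the newest picture that a camera, given by its name, has taken for a name from the list of things; names that differ only in an ending like _2 or _b are one class to them, and where a whole thing is asked for, a point or a joint stands for the part that bears it (a point fixed in the world has none). Each returns a list of dicts, best first, with "confidence" (0 to 1); they miss things now and then, are a little off and sometimes report something else, mostly with a low value. They report only what shows in the picture. A call takes as long as a camera call. They do not tell look-alikes from the thing itself.
- cams.spot_in(name, camera): "rect" ([left, top, right, bottom] in pixels, round what is visible of it).
The state is a dict: "time": time; "q": joint angles; "qd": joint speeds; "joint_efforts": joint torques, N m; "ee_pos": TCP position; "tcp_rot": TCP orientation; "wrist_force": force on the tool from outside, world axes, zero at the start; "torque": the same for the moment, N m; "opening": finger opening in m.
Only numpy, scipy, OpenCV 4.12 (cv2) and the standard library are available. Lean on these libraries where they do the work, as an engineer would, in place of code of your own. Each camera call takes 0.05 s, during which the arm holds its last target. There are 200 camera calls.

## Working session

There is one attempt and no reset: what is moved stays moved. The work goes in short steps, Python scripts to look and compute and a tool call to move; the robot and the scene stay as the last step left them, time stands still between calls to the robot, and variables do not carry over. Pictures are saved under pics/ and viewed, about 8 in all and at most 12, crops included, and the job is handed in when it is done.

Besides the shell and the picture viewer there is one more tool, called after "Emit:" by a JSON object that holds its "name" and its "arguments". apply_moves: Moves the arm, as the interface text tells. Its arguments: {"type":"object","properties":{"commands":{"type":"array"},"newtons":{"type":"number"}},"required":["commands"]}

```bash
mkdir -p pics
cat > h.py <<'E'
import numpy as np, cv2
from workcell import bot, cams
def shot(n):
    c=cams.camera(n); return c
def world(c,u,v,d=None):
    K=c["camera_matrix"]; 
    d=c["depth"][int(v),int(u)] if d is None else d
    p=np.linalg.inv(K)@np.array([u,v,1.0])*d
    return c["R"].T@(p-c["t"])
def atz(c,u,v,z):
    K=c["camera_matrix"]; r=c["R"].T@np.linalg.inv(K)@np.array([u,v,1.0]); o=-c["R"].T@c["t"]
    return o+r*(z-o[2])/r[2]
def cloud(c):
    K=c["camera_matrix"]; v,u=np.mgrid[0:400,0:640]; d=c["depth"]
    p=np.stack([(u-K[0,2])/K[0,0]*d,(v-K[1,2])/K[1,1]*d,d],-1)
    return (p-c["t"])@c["R"]
def proj(c,X):
    p=c["R"]@np.asarray(X)+c["t"]; p=c["camera_matrix"]@p; return p[:2]/p[2]
E
python3 - <<'E'
from h import *
o=bot.get_obs(); print({k:np.round(v,3).tolist() for k,v in o.items()})
ims=[]
for n in("top","scene"):
    c=shot(n); cv2.imwrite(f"pics/{n}0.png",c["frame"]); print(n,"cam at",-c["R"].T@c["t"])
    for k in("cap_mid","stand","canister","mouth","keeper","notch","cap_lug"):
        for r in cams.spot_in(k,n)[:4]:
            b=r["rect"];u,v=(b[0]+b[2])/2,(b[1]+b[3])/2
            print(k,np.round(b).tolist(),round(r["confidence"],2),np.round(world(c,u,v),3))
E
```

```text
{'time': 0.0, 'q': [-69.785, 5.011, 10.035, 95.1, 0.0, 89.999], 'qd': [-0.101, -0.032, 0.076, 0.045, 0.074, 0.048], 'joint_efforts': [-0.0, -52.038, 46.481, 0.016, -0.0, -0.0], 'ee_pos': [0.19, -0.516, 0.231], 'tcp_rot': [-90.242, 89.924, 109.974], 'wrist_force': [0.486, -0.078, 0.177], 'torque': [0.004, 0.046, 0.04], 'opening': 0.085}
top cam at [0.30257182 0.03872985 1.30969418]
cap_mid [356.0, 259.0, 384.0, 290.0] 0.95 [ 0.343 -0.137  0.073]
cap_mid [400.0, 269.0, 426.0, 304.0] 0.93 [ 0.312 -0.268  0.048]
cap_mid [416.0, 158.0, 446.0, 187.0] 0.79 [ 0.67  -0.342  0.027]
cap_mid [363.0, 193.0, 390.0, 219.0] 0.76 [ 0.546 -0.156  0.085]
stand [352.0, 190.0, 397.0, 232.0] 0.57 [ 0.535 -0.155  0.057]
canister [221.0, 187.0, 277.0, 236.0] 0.97 [0.514 0.216 0.125]
mouth [223.0, 187.0, 273.0, 241.0] 0.84 [0.505 0.218 0.132]
keeper [352.0, 188.0, 396.0, 229.0] 0.58 [ 0.537 -0.149  0.089]
notch [226.0, 188.0, 276.0, 242.0] 0.63 [0.501 0.21  0.132]
notch [366.0, 192.0, 392.0, 217.0] 0.31 [ 0.55  -0.163  0.092]
cap_lug [366.0, 193.0, 389.0, 218.0] 0.94 [ 0.546 -0.159  0.086]
cap_lug [442.0, 24
[... 230 characters left out ...]
mid [267.0, 224.0, 290.0, 259.0] 0.72 [ 0.569 -0.169  0.068]
cap_mid [242.0, 195.0, 264.0, 222.0] 0.7 [ 0.385 -0.154  0.06 ]
cap_mid [217.0, 296.0, 259.0, 328.0] 0.7 [ 0.687 -0.35   0.027]
cap_mid [196.0, 203.0, 224.0, 238.0] 0.69 [ 0.352 -0.283  0.054]
canister [353.0, 161.0, 395.0, 216.0] 0.76 [0.559 0.185 0.094]
mouth [355.0, 157.0, 398.0, 219.0] 0.84 [0.564 0.188 0.097]
keeper [255.0, 232.0, 305.0, 272.0] 0.85 [ 0.582 -0.175  0.041]
cap_lug [267.0, 224.0, 292.0, 257.0] 0.85 [ 0.565 -0.164  0.065]
cap_lug [214.0, 294.0, 258.0, 333.0] 0.79 [ 0.686 -0.356  0.024]
cap_lug [244.0, 194.0, 267.0, 227.0] 0.67 [ 0.386 -0.149  0.053]
cap_lug [164.0, 247.0, 188.0, 256.0] 0.54 [ 0.543 -0.421  0.153]
```

Run:
```python
import cv2,numpy as np
t=cv2.imread("pics/top0.png"); 
s=cv2.imread("pics/scene0.png")
a=cv2.resize(t[140:320,200:480],None,fx=2.85,fy=2.85,interpolation=cv2.INTER_CUBIC)
cv2.imwrite("pics/a.png",a)
cv2.imwrite("pics/b.png",cv2.resize(s[140:350,140:420],None,fx=2.8,fy=2.8,interpolation=cv2.INTER_CUBIC))
l=cv2.resize(t[180:240,340:410],(420,360),interpolation=cv2.INTER_CUBIC);r=cv2.resize(t[180:245,215:285],(380,360),interpolation=cv2.INTER_CUBIC)
cv2.imwrite("pics/c.png",np.hstack([l,r]))
```

```text
(no output)
```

View pics/a.png

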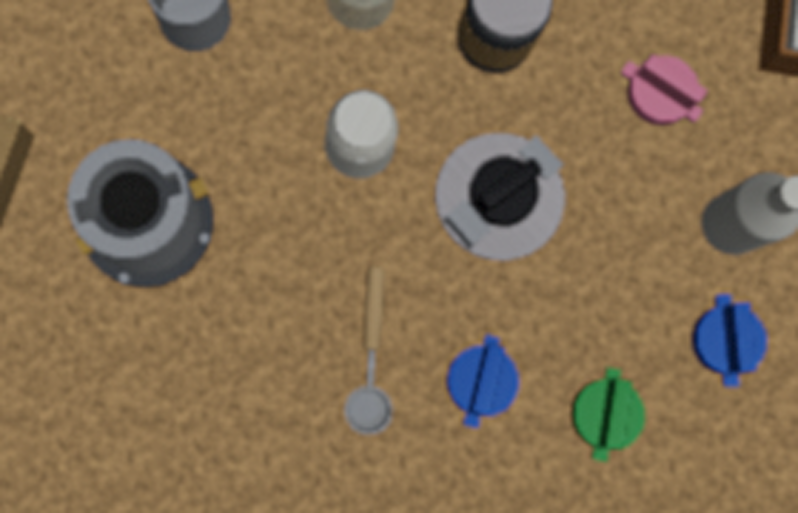

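View pics/b.png

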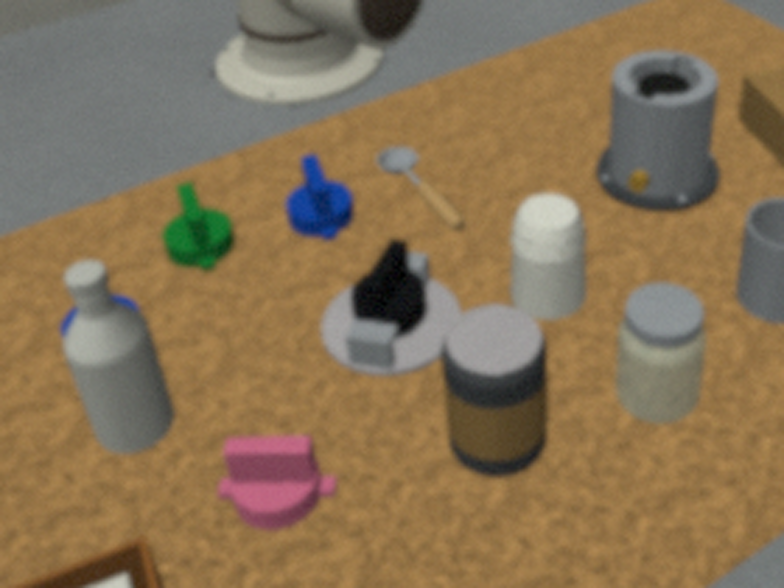

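View pics/c.png

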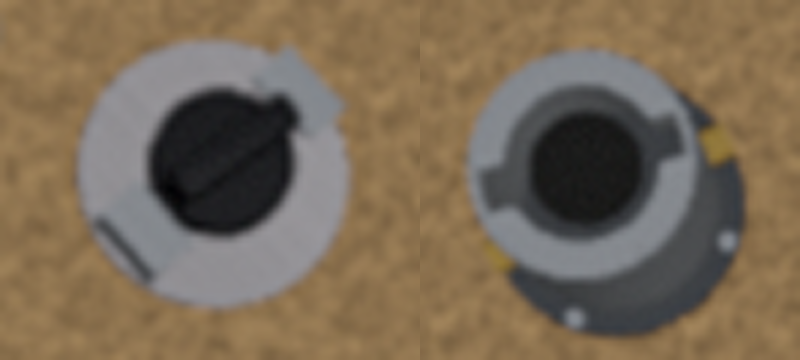

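The black cap stands in the parking stand at a.png (505,190). It is the only black one: pink is at (665,90), blue at (483,380) and (730,340), green at (610,412), all on the table, so they are the look-alikes. The crop c.png confirms it, with the bar running about (165,190)–(290,105) between the keepers at (145,225) and (305,85). The canister notches show at (490,188) and (672,135). Next I fit the positions.

```bash
cat > m.py <<'E'
from h import *
from scipy.optimize import least_squares
def circ(P):
    f=lambda p:np.hypot(P[:,0]-p[0],P[:,1]-p[1])-p[2]
    return least_squares(f,[*P.mean(0),.05],loss='soft_l1',f_scale=.002).x
def hullc(mask,c,z):
    cs,_=cv2.findContours(mask.astype(np.uint8),cv2.RETR_EXTERNAL,cv2.CHAIN_APPROX_NONE)
    k=max(cs,key=cv2.contourArea)[:,0]
    return np.array([atz(c,u,v,z)[:2] for u,v in k])
def pca(P):
    w,V=np.linalg.eigh(np.cov(P.T)); return P.mean(0),np.degrees(np.arctan2(V[1,1],V[0,1])),np.sqrt(w)
E
python3 - <<'E'
from m import *
c=shot("top"); W=cloud(c); f=c["frame"].astype(int)
def near(x,y,r): return np.hypot(W[...,0]-x,W[...,1]-y)<r
z=W[...,2]
r=near(.505,.218,.075)&(abs(z-.14)<.012); print("rim",r.sum(),np.median(z[r]),circ(hullc(r,c,.14)))
# per-pixel rays at z=.14
U=np.argwhere(r); 
for z0 in (.14,):
    p=circ(hullc(r,c,z0)); 
    P=np.array([atz(c,u,v,z0)[:2] for v,u in np.argwhere(np.hypot(W[...,0]-p[0],W[...,1]-p[1])<.08)])
    px=np.argwhere(np.hypot(W[...,0]-p[0],W[...,1]-p[1])<.08)
    d=P-p[:2]; rr=np.hypot(*d.T); m=(rr>.0435)&(rr<.0515); a=np.degrees(np.arctan2(d[m,1],d[m,0]))%180
    g=f[px[m][:,0],px[m][:,1]].mean(1)
    for k in range(0,180,6):
        s=(a>=k)&(a<k+6); print(k+3,int(g[s].mean()) if s.any() else None,end=' ')
    w=np.clip(np.median(g)-15-g,0,None); print("\nnotch ang",np.degrees(np.angle((w*np.exp(2j*np.radians(a))).sum()))/2)
n=near(.537,-.155,.08)
ft=n&(z<.03)&(z>.004)&(f.max(-1)-f.min(-1)<25); print("foot z",np.median(z[ft]))
full=n&(f.max(-1)-f.min(-1)<25); h=hullc(full,c,np.median(z[ft])); print("foot circ",circ(h))
b=n&(z>.07); print("bar",b.sum(),z[b].max(),pca(W[b][:,:2]))
dark=n&(f.max(-1)<70)
pl=dark&(z<.06); print("plug",pl.sum())
k=n&(z>.03)&(z<.055)&~dark; print("keep",k.sum(),pca(W[k][:,:2]))
for s in [r_["rect"] for r_ in []]: pass
for nm in("tin","flask","cups","jug","sugar","filters"):
    for q in cams.spot_in(nm,"top")[:1]:
        x=q["rect"]; print(nm,np.round(world(c,(x[0]+x[2])/2,(x[1]+x[3])/2),3))
E
```

```text
rim 912 0.13932968343202257 [0.51762137 0.22734381 0.05882791]
3 136 9 136 15 137 21 136 27 137 33 136 39 136 45 136 51 136 57 136 63 136 69 136 75 136 81 136 87 138 93 112 99 71 105 68 111 68 117 74 123 116 129 136 135 137 141 137 147 136 153 137 159 137 165 136 171 136 177 137 
notch ang -72.01970829898852
foot z 0.009026219907848975
foot circ [ 0.55088986 -0.16299297  0.06894451]
bar 151 0.09189929255272104 (array([ 0.55254603, -0.16229088]), np.float64(126.81045104341779), array([0.00535143, 0.02135628]))
plug 306
keep 250 (array([ 0.54670005, -0.15309646]), np.float64(133.39125303459204), array([0.01575679, 0.04989325]))
tin [ 0.714 -0.152  0.127]
flask [ 0.513 -0.411  0.14 ]
cups [0.595 0.003 0.113]
jug [0.775 0.197 0.005]
sugar [ 0.758 -0.003  0.112]
filters [0.561 0.427 0.068]
```

```bash
cat > mv.py <<'E'
from h import *
from scipy.spatial.transform import Rotation as Ro
def row(x,y,z,ya=None):
    o=bot.get_obs(); R=Ro.from_euler('xyz',o["tcp_rot"],degrees=True).as_matrix()
    s=R.T@(np.array([x,y,z])-o["ee_pos"]); cur=np.degrees(np.arctan2(R[1,1],R[0,1]))
    roll=0 if ya is None else -((ya-cur+180)%360-180)
    print("t",round(o["time"],2),"pos",np.round(o["ee_pos"],4),"yang",round(cur,1),"down",np.round(R[:,0],3),"q",np.round(o["q"],1),"F",np.round(o["wrist_force"],1),"open",round(float(o["opening"]),4))
    print("shift",np.round(s,4),"roll rad",round(np.radians(roll),4))
E
python3 -c "
from mv import *
row(.552,-.163,.17,36.8)"
```

```text
t 1.15 pos [ 0.19   -0.5161  0.2313] yang -69.8 down [ 0. -0. -1.] q [-69.8   5.   10.1  95.1  -0.   90. ] F [-0.5  0.4  0.2] open 0.0853
shift [ 0.0613 -0.2063 -0.4617] roll rad -1.8603
```

Emit:
{"name": "apply_moves", "arguments": {"commands": [[0.02,-0.206,-0.462,-1.86,1],[0.02,-0.206,-0.462,-1.86,1],[0.02,-0.206,-0.462,-1.86,1],[0.02,-0.206,-0.462,-1.86,1],[0.02,-0.206,-0.462,-1.86,1],[0.02,-0.206,-0.462,-1.86,1],[0.02,-0.206,-0.462,-1.86,1],[0.02,-0.206,-0.462,-1.86,1],[0.02,-0.206,-0.462,-1.86,1],[0.02,-0.206,-0.462,-1.86,1],[0.02,-0.206,-0.462,-1.86,1],[0.02,-0.206,-0.462,-1.86,1]]}}

```text
time: 2.35
ee_pos: [0.5535, -0.1613, 0.2105]
tcp_rot: [-144.8, 89.9, 159.1]
wrist_force: [-0.4, 0.7, 0.3]
opening: 0.0855
```

```bash
python3 -c "
from mv import *
row(.552,-.163,.12,36.8)
c=shot('scene'); f=c['frame']; print([np.round(proj(c,p)) for p in ([.552,-.163,.086],[.552,-.163,.2])])
u,v=proj(c,[.552,-.163,.1]).astype(int)
cv2.imwrite('pics/d.png',cv2.resize(f[v-60:v+60,u-80:u+80],None,fx=4.5,fy=4.5,interpolation=cv2.INTER_CUBIC))"
```

```text
t 2.35 pos [ 0.5535 -0.1613  0.2105] yang 33.9 down [-0.001  0.    -1.   ] q [-16.3   8.3  11.4  93.2   0.   39.9] F [-0.4  0.7  0.3] open 0.0855
shift [ 0.0905 -0.0021  0.0006] roll rad -0.051
[array([277., 232.]), array([273., 199.])]
```

Emit:
{"name": "apply_moves", "arguments": {"commands": [[0.06,-0.002,0.0,-1.6,1],[0.06,-0.002,0.0,-1.6,1],[0.06,-0.002,0.0,-1.6,1],[0.06,-0.002,0.0,-1.6,1],[0.06,-0.002,0.0,-1.6,1],[0.06,-0.002,0.0,-1.6,1],[0.06,-0.002,0.0,-1.6,1],[0.06,-0.002,0.0,-1.6,1],[0.06,-0.002,0.0,-1.6,1],[0.06,-0.002,0.0,-1.6,1],[0.06,-0.002,0.0,-1.6,1],[0.06,-0.002,0.0,-1.6,1]]}}

```text
time: 3.6
ee_pos: [0.5512, -0.1634, 0.1508]
tcp_rot: [130.4, 90.0, 166.4]
wrist_force: [0.1, -0.1, -0.0]
opening: 0.0852
```

Emit:
{"name": "apply_moves", "arguments": {"commands": [[0,0,0,-1.6,1],[0,0,0,-1.6,1],[0,0,0,-1.6,1],[0,0,0,-1.6,1],[0,0,0,-1.6,1],[0,0,0,-1.6,1],[0,0,0,-1.6,1],[0,0,0,-1.6,1],[0,0,0,-1.6,1],[0,0,0,-1.6,1],[0,0,0,-1.6,1],[0,0,0,-1.6,1]]}}

```text
time: 4.8
ee_pos: [0.5511, -0.1636, 0.1509]
tcp_rot: [39.5, 90.0, 166.9]
wrist_force: [0.8, 0.6, -0.8]
opening: 0.0853
```

```bash
python3 -c "
from mv import *
row(.552,-.163,.052,-143.2)
c=shot('scene'); f=c['frame']
u,v=proj(c,[.552,-.163,.1]).astype(int)
cv2.imwrite('pics/d.png',cv2.resize(f[v-60:v+60,u-80:u+80],None,fx=4.5,fy=4.5,interpolation=cv2.INTER_CUBIC))"
```

```text
t 4.8 pos [ 0.5511 -0.1636  0.1509] yang -142.6 down [-0.001  0.    -1.   ] q [ -16.5    7.5    4.    86.5   -0.  -143.9] F [ 0.8  0.6 -0.8] open 0.0853
shift [ 0.0989 -0.0012 -0.0001] roll rad 0.0103
```

View pics/d.png

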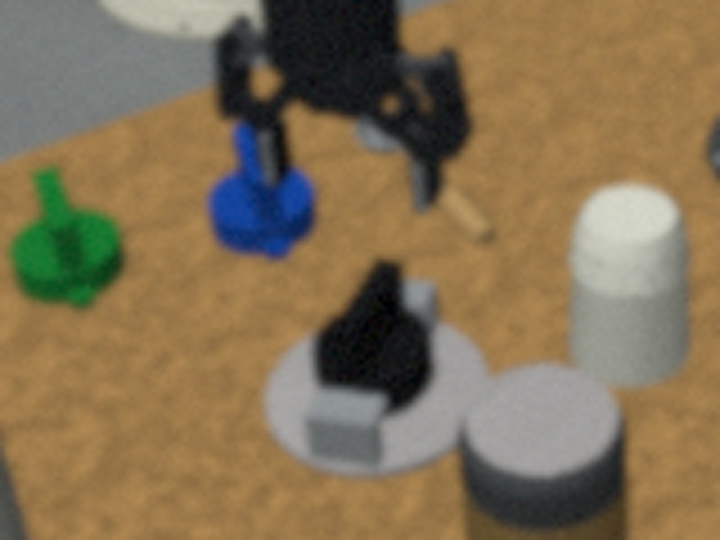

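The open jaws straddle the bar at (375,300), with both fingers clear of the keepers. I descend and grip.

Emit:
{"name": "apply_moves", "arguments": {"commands": [[0.045,0,0,0.01,1],[0.08,0,0,0.01,1],[0.099,0,0,0.01,1],[0.099,0,0,0.01,1],[0.099,0,0,0.01,-1],[0.099,0,0,0.01,-1],[0.099,0,0,0.01,-1],[0.099,0,0,0.01,-1],[0.099,0,0,0.01,-1],[0.099,0,0,0.01,-1],[0.099,0,0,0.01,-1],[0.099,0,0,0.01,-1]], "newtons": 80}}

```text
time: 6.05
ee_pos: [0.5515, -0.1637, 0.0528]
tcp_rot: [-150.4, 90.0, -23.7]
wrist_force: [-0.4, 0.2, 6.2]
opening: 0.0167
```

```bash
python3 -c "
from mv import *
row(.552,-.163,.052,-47-180+90)"
```

```text
t 6.05 pos [ 0.5515 -0.1637  0.0528] yang -143.3 down [ 0.001 -0.    -1.   ] q [ -16.5    8.7   -5.6   75.7   -0.  -143.2] F [-0.4  0.2  6.2] open 0.0167
shift [ 0.0008 -0.0008  0.0003] roll rad -0.1106
```

Emit:
{"name": "apply_moves", "arguments": {"commands": [[-0.001,0,0,0.13,-1],[-0.001,0,0,0.26,-1],[-0.001,0,0,0.4,-1],[-0.001,0,0,0.54,-1],[-0.001,0,0,0.68,-1],[-0.001,0,0,0.82,-1],[-0.001,0,0,0.96,-1],[-0.001,0,0,1.1,-1],[-0.001,0,0,1.24,-1],[-0.001,0,0,1.38,-1],[-0.001,0,0,1.46,-1],[-0.001,0,0,1.46,-1]]}}

```text
time: 7.25
ee_pos: [0.551, -0.1636, 0.0531]
tcp_rot: [130.8, 90.0, 173.7]
wrist_force: [0.0, 0.8, -4.6]
opening: 0.0171
```

```bash
python3 -c "
from mv import *
row(.552,-.163,.21,-137-90)"
```

```text
t 7.25 pos [ 0.551  -0.1636  0.0531] yang 132.9 down [-0.001  0.    -1.   ] q [-16.5   8.7  -5.6  75.8  -0.  -59.5] F [ 0.   0.8 -4.6] open 0.0171
shift [-0.1569 -0.0002  0.001 ] roll rad -0.001
```

Emit:
{"name": "apply_moves", "arguments": {"commands": [[-0.006,0,0,0,-1],[-0.02,0,0,0,-1],[-0.05,0,0,0,-1],[-0.09,0,0,0,-1],[-0.13,0,0,0,-1],[-0.17,0,0,0,-1],[-0.19,0,0,0,-1],[-0.19,0,0,0,-1]]}}

```text
time: 8.05
ee_pos: [0.5521, -0.1639, 0.2477]
tcp_rot: [-60.5, 89.7, -17.4]
wrist_force: [0.5, -0.1, -3.8]
opening: 0.0168
```

```bash
python3 -c "
from mv import *
row(.5176,.2273,.235,108+90)
c=shot('scene'); f=c['frame']
u,v=proj(c,[.552,-.163,.14]).astype(int)
cv2.imwrite('pics/e.png',cv2.resize(f[v-70:v+70,u-80:u+80],None,fx=4,fy=4,interpolation=cv2.INTER_CUBIC))"
```

```text
t 8.05 pos [ 0.5521 -0.1639  0.2477] yang 133.0 down [ 0.006 -0.002 -1.   ] q [-16.5   8.7  16.   97.   -0.  -59.5] F [ 0.5 -0.1 -3.8] open 0.0168
shift [0.0118 0.3096 0.2416] roll rad -1.1343
```

View pics/e.png

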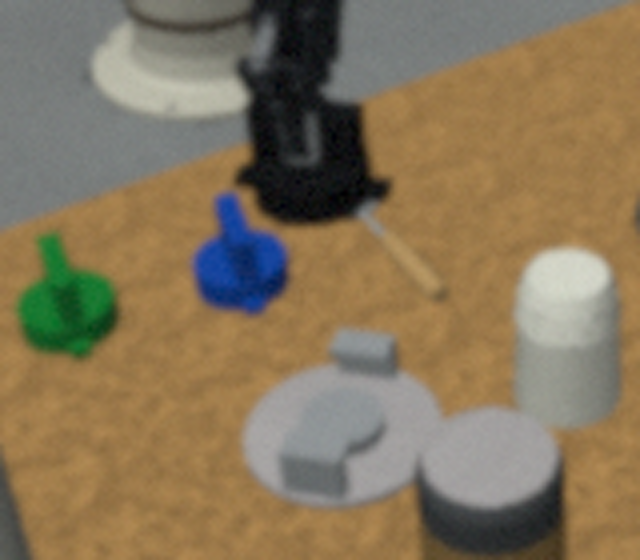

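The cap is clear of the stand, held at (310,170), with its lugs at (245,180) and (380,188). Next I carry it over the canister.

Emit:
{"name": "apply_moves", "arguments": {"commands": [[0,0.03,0.024,-0.13,-1],[0,0.065,0.05,-0.26,-1],[0,0.1,0.078,-0.39,-1],[0,0.135,0.105,-0.52,-1],[0,0.17,0.132,-0.65,-1],[0,0.205,0.16,-0.78,-1],[0,0.24,0.187,-0.91,-1],[0,0.275,0.214,-1.04,-1],[0.004,0.3,0.234,-1.134,-1],[0.008,0.31,0.242,-1.134,-1],[0.012,0.31,0.242,-1.134,-1],[0.012,0.31,0.242,-1.134,-1]]}}

```text
time: 9.3
ee_pos: [0.5169, 0.2272, 0.2308]
tcp_rot: [167.6, 89.9, -84.5]
wrist_force: [0.7, 0.2, -3.4]
opening: 0.017
```

Run:
```python
from mv import *
from m import *
row(.5176,.2273,.19,108+90)
c=shot('scene'); f=c['frame']; W=cloud(c)
r=(np.hypot(W[...,0]-.5176,W[...,1]-.2273)<.075)&(abs(W[...,2]-.14)<.006)
print("rim scene",r.sum(),circ(hullc(r,c,.14)),np.median(W[r][:,2]), W[r].mean(0))
t=shot('top'); Wt=cloud(t)
rt=(np.hypot(Wt[...,0]-.5176,Wt[...,1]-.2273)<.075)&(abs(Wt[...,2]-.14)<.006)
print("rim top",rt.sum())
u,v=proj(c,[.5176,.2273,.17]).astype(int)
f=f.copy()
cv2.imwrite('pics/f.png',cv2.resize(f[v-45:v+45,u-55:u+55],None,fx=6,fy=6,interpolation=cv2.INTER_CUBIC)); print(u-55,v-45)
```

```text
t 9.3 pos [0.5169 0.2272 0.2308] yang -162.1 down [ 0.    -0.002 -1.   ] q [ 23.8   7.1  12.3  95.3  -0.1 -84.1] F [ 0.7  0.2 -3.4] open 0.017
shift [ 0.0408 -0.0007 -0.0001] roll rad -0.0015
rim scene 322 [0.52220032 0.22278916 0.05853102] 0.13705923979578932 [0.52124925 0.22443659 0.13712452]
rim top 154
322 113
```

View pics/f.png

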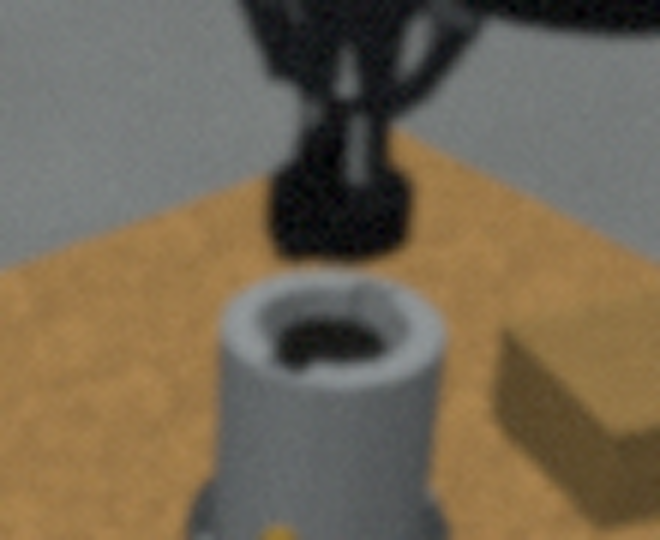

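Cap hangs over the mouth: plug centre about (341,215), rim centre (332,330), with the canister's axis leaning the same way in the picture, so it is aligned within about 1 mm sideways. The left notch shows at (285,355), below the lug line. I lower it gently.

Emit:
{"name": "apply_moves", "arguments": {"commands": [[0.03,-0.0007,0,0,-1],[0.05,-0.0007,0,0,-1],[0.056,-0.0007,0,0,-1],[0.058,-0.0007,0,0,-1],[0.061,-0.0007,0,0,-1],[0.064,-0.0007,0,0,-1],[0.067,-0.0007,0,0,-1],[0.067,-0.0007,0,0,-1]]}}

```text
time: 10.2
ee_pos: [0.5181, 0.2269, 0.165]
tcp_rot: [-146.6, 89.9, -38.8]
wrist_force: [-0.0, -0.8, -3.3]
opening: 0.017
```

Run:
```python
from mv import *
row(.5176,.2273,.146,108+90); print(bot.get_obs()["torque"])
```

```text
t 10.2 pos [0.5181 0.2269 0.165 ] yang -162.1 down [ 0.002 -0.001 -1.   ] q [ 23.7   6.2   4.1  87.8  -0.1 -84.2] F [-0.  -0.8 -3.3] open 0.017
shift [0.019  0.0004 0.0006] roll rad -0.0024
[ 0.0689952   0.02487391 -0.01463597]
```

Emit:
{"name": "apply_moves", "arguments": {"commands": [[0.004,0,0,0,-1],[0.007,0,0,0,-1],[0.01,0,0,0,-1],[0.013,0,0,0,-1],[0.016,0,0,0,-1],[0.0195,0,0,0,-1],[0.0195,0,0,0,-1],[0.0195,0,0,0,-1]], "newtons": 110}}

```text
time: 11.0
ee_pos: [0.5185, 0.2271, 0.1467]
tcp_rot: [-116.5, 89.8, -8.6]
wrist_force: [-1.2, -0.5, 8.8]
opening: 0.0167
```

Run:
```python
from mv import *
row(.5176,.2273,.1455,108+90-80); print(bot.get_obs()["torque"])
c=shot('scene'); f=c['frame']
u,v=proj(c,[.5176,.2273,.16]).astype(int)
cv2.imwrite('pics/g.png',cv2.resize(f[v-45:v+45,u-55:u+55],None,fx=6,fy=6,interpolation=cv2.INTER_CUBIC)); print(u-55,v-45)
```

```text
t 11.0 pos [0.5185 0.2271 0.1467] yang -162.1 down [ 0.004 -0.001 -1.   ] q [ 23.7   6.1   1.9  85.7  -0.1 -84.2] F [-1.2 -0.5  8.8] open 0.0167
shift [0.0012 0.0008 0.0005] roll rad 1.3939
[-0.08042917  0.53122058 -0.00806122]
322 115
```

View pics/g.png

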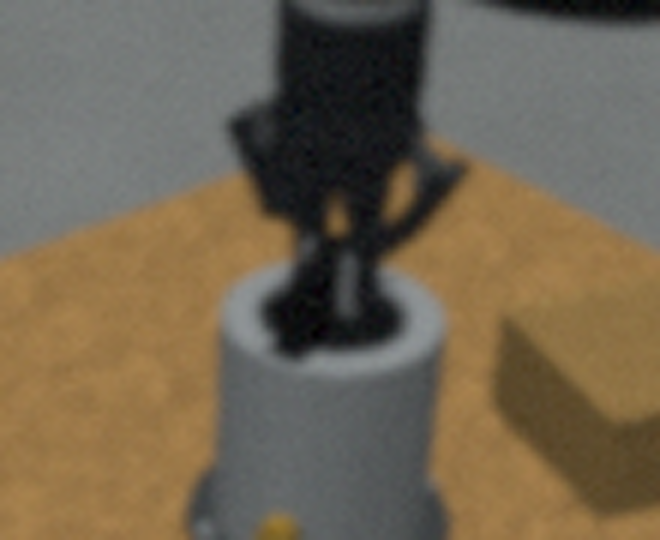

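Emit:
{"name": "apply_moves", "arguments": {"commands": [[0.002,0,0,0,-1],[0.0025,0,0,0,-1],[0.0025,0,0,0,-1]]}}

```text
time: 11.35
ee_pos: [0.5185, 0.2271, 0.1455]
tcp_rot: [-108.0, 89.7, -0.2]
wrist_force: [-3.1, -1.6, 10.1]
opening: 0.0164
```

Run:
```python
from mv import *
row(.5176,.2273,.1455,108+90-80); print(bot.get_obs()["torque"])
```

```text
t 11.35 pos [0.5185 0.2271 0.1455] yang -162.1 down [ 0.005 -0.    -1.   ] q [ 23.7   6.    1.7  85.4  -0.1 -84.2] F [-3.1 -1.6 10.1] open 0.0164
shift [-0.      0.0008  0.0005] roll rad 1.3939
[-0.30292254  0.89260578  0.04610032]
```

Emit:
{"name": "apply_moves", "arguments": {"commands": [[0.0012,0.0008,0.0005,0.06,-1],[0.0012,0.0008,0.0005,0.19,-1],[0.0012,0.0008,0.0005,0.32,-1],[0.0012,0.0008,0.0005,0.45,-1],[0.0012,0.0008,0.0005,0.58,-1],[0.0012,0.0008,0.0005,0.71,-1]]}}

```text
time: 11.95
ee_pos: [0.518, 0.2271, 0.1457]
tcp_rot: [-64.9, 89.6, 2.0]
wrist_force: [-1.7, -2.5, 9.7]
opening: 0.0168
```

Run:
```python
from mv import *
row(.5176,.2273,.1455,108+90-80); print(bot.get_obs()["torque"])
```

```text
t 11.95 pos [0.518  0.2271 0.1457] yang 156.9 down [ 0.007  0.    -1.   ] q [ 23.8   5.9   1.6  85.3  -0.1 -43.1] F [-1.7 -2.5  9.7] open 0.0168
shift [ 0.0002  0.0004 -0.    ] roll rad 0.6785
[-0.52520455  0.56825377  0.09260534]
```

Emit:
{"name": "apply_moves", "arguments": {"commands": [[0.0013,0.0003,0,0.11,-1],[0.0013,0.0003,0,0.24,-1],[0.0013,0.0003,0,0.37,-1],[0.0013,0.0003,0,0.5,-1],[0.0013,0.0003,0,0.6,-1],[0.0013,0.0003,0,0.68,-1],[0.0013,0.0003,0,0.69,-1],[0.0013,0.0003,0,0.69,-1]]}}

```text
time: 12.75
ee_pos: [0.5181, 0.2271, 0.1458]
tcp_rot: [-24.4, 89.5, 2.9]
wrist_force: [-0.8, -2.3, 9.9]
opening: 0.0167
```

Run:
```python
from mv import *
row(.5176,.2273,.1455,108+90-80); print(bot.get_obs()["torque"])
```

```text
t 12.75 pos [0.5181 0.2271 0.1458] yang 117.3 down [ 0.009  0.    -1.   ] q [23.8  5.7  1.4 85.2 -0.2 -3.6] F [-0.8 -2.3  9.9] open 0.0167
shift [ 0.0003  0.0004 -0.0003] roll rad -0.0117
[-0.48555586  0.63901056  0.30861947]
```

Emit:
{"name": "apply_moves", "arguments": {"commands": [[0.0013,0.0003,0,0.03,-1],[0.0013,0.0003,0,0.06,-1],[0.0013,0.0003,0,0.06,-1]]}}

```text
time: 13.05
ee_pos: [0.5176, 0.2289, 0.1458]
tcp_rot: [-2.0, 89.4, 22.0]
wrist_force: [-3.6, 5.8, 8.9]
opening: 0.0165
```

Run:
```python
from mv import *
row(.5176,.2273,.1455,108+90-80); print(bot.get_obs()["torque"])
```

```text
t 13.05 pos [0.5176 0.2289 0.1458] yang 114.0 down [ 0.009  0.004 -1.   ] q [23.9  5.7  1.4 85.1 -0.  -0.1] F [-3.6  5.8  8.9] open 0.0165
shift [ 0.0003 -0.0015 -0.0006] roll rad -0.0698
[1.16864641 1.32205502 1.22769493]
```

Emit:
{"name": "apply_moves", "arguments": {"commands": [[0.0013,-0.0015,-0.0006,-0.04,-1],[0.0013,-0.0015,-0.0006,-0.07,-1],[0.0,-0.0015,-0.0006,-0.07,-1],[-0.002,-0.0015,-0.0006,-0.07,-1],[-0.004,-0.0015,-0.0006,-0.07,-1],[-0.005,-0.0015,-0.0006,-0.07,-1],[-0.005,-0.0015,-0.0006,-0.07,-1]]}}

```text
time: 13.75
ee_pos: [0.5177, 0.2283, 0.1519]
tcp_rot: [2.7, 89.3, 30.7]
wrist_force: [-1.2, 3.9, 6.6]
opening: 0.0163
```

Run:
```python
from mv import *
row(.5176,.2273,.153,108+90-80); print(bot.get_obs()["torque"])
```

```text
t 13.75 pos [0.5177 0.2283 0.1519] yang 118.0 down [ 0.011  0.006 -1.   ] q [23.8  5.5  1.9 85.7  0.1 -4.3] F [-1.2  3.9  6.6] open 0.0163
shift [-0.0011 -0.0008 -0.0005] roll rad 0.0008
[ 0.89017131  0.64744286 -0.07787592]
```

Emit:
{"name": "apply_moves", "arguments": {"commands": [[-0.002,-0.0008,-0.0005,0,-1],[-0.004,-0.0008,-0.0005,0,-1],[-0.004,-0.0008,-0.0005,0,-1]]}}

```text
time: 14.05
ee_pos: [0.5178, 0.2282, 0.1529]
tcp_rot: [11.8, 89.4, 39.9]
wrist_force: [9.3, 9.0, -18.8]
opening: 0.0167
```

Run:
```python
from mv import *
row(.5176,.2273,.153,108+90-80); print(bot.get_obs()["torque"])
```

```text
t 14.05 pos [0.5178 0.2282 0.1529] yang 118.1 down [ 0.008  0.007 -1.   ] q [23.7  5.6  2.1 85.9  0.2 -4.4] F [  9.3   9.  -18.8] open 0.0167
shift [-0.0001 -0.0007 -0.0006] roll rad 0.0014
[ 1.61792106 -1.15622318  0.09170852]
```

Pulling up 19 N moved it no higher than 0.153, so the ceiling holds it in the pockets. I relax the pull, open, and withdraw.

Emit:
{"name": "apply_moves", "arguments": {"commands": [[0.001,-0.0007,-0.0006,0,-1],[0.001,-0.0007,-0.0006,0,-1],[0.001,-0.0007,-0.0006,0,1],[0.001,-0.0007,-0.0006,0,1],[0.001,-0.0007,-0.0006,0,1],[0.001,-0.0007,-0.0006,0,1],[0.001,-0.0007,-0.0006,0,1],[0.001,-0.0007,-0.0006,0,1],[0.001,-0.0007,-0.0006,0,1]]}}

```text
time: 14.95
ee_pos: [0.5176, 0.2273, 0.1519]
tcp_rot: [11.6, 89.4, 39.6]
wrist_force: [-0.7, -0.5, -0.4]
opening: 0.0853
```

Emit:
{"name": "apply_moves", "arguments": {"commands": [[-0.02,0,0,0,1],[-0.05,0,0,0,1],[-0.09,0,0,0,1],[-0.13,0,0,0,1],[-0.13,0.05,0,0,1],[-0.13,0.1,0,0,1],[-0.13,0.1,0.05,0,1],[-0.13,0.1,0.1,0,1],[-0.13,0.1,0.1,0,1]]}}

```text
time: 15.85
ee_pos: [0.5619, 0.3648, 0.2752]
tcp_rot: [27.3, 89.8, 55.4]
wrist_force: [0.6, 0.1, -1.7]
opening: 0.0855
```

Run:
```python
from mv import *
from m import *
row(.5176,.2273,.3)
t=shot('top'); W=cloud(t); f=t['frame']; fi=f.astype(int)
n=np.hypot(W[...,0]-.5176,W[...,1]-.2273)<.06
b=n&(W[...,2]>.163)&(W[...,2]<.2); print("bar",b.sum(),np.sort(W[b][:,2])[-8:].round(4),pca(W[b][:,:2]) if b.sum()>5 else '')
c=shot('scene')
x,y=proj(c,[.5176,.2273,.15]).astype(int); u,v=proj(t,[.5176,.2273,.15]).astype(int)
A=cv2.resize(c['frame'][y-35:y+35,x-35:x+35],(400,400),interpolation=cv2.INTER_CUBIC);B=cv2.resize(f[v-35:v+35,u-35:u+35],(400,400),interpolation=cv2.INTER_CUBIC)
cv2.imwrite('pics/i.png',np.hstack([A,B]))
```

```text
t 15.85 pos [0.5619 0.3648 0.2752] yang 118.1 down [ 0.002  0.002 -1.   ] q [3.300e+01 2.460e+01 3.880e+01 1.041e+02 1.000e-01 4.800e+00] F [ 0.6  0.1 -1.7] open 0.0855
shift [-0.0252 -0.1003 -0.1038] roll rad 0.0
bar 193 [0.1903 0.1903 0.1904 0.1905 0.1907 0.1908 0.1911 0.1913] (array([0.51711088, 0.22593023]), np.float64(-151.63503999578398), array([0.00546288, 0.02162269]))
```

View pics/i.png

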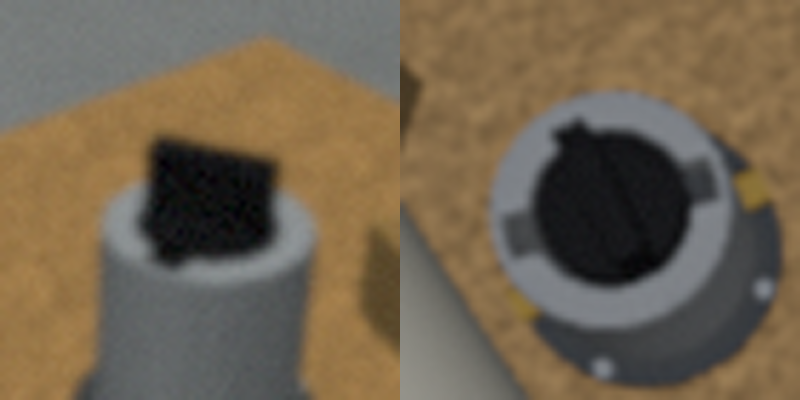

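The bar now lies from (572,130) to (640,265), about 28° in the world frame. Both notches, at (520,232) and (700,182), are empty and the gripper is clear. I'm handing in.

```bash
python3 -c "
from h import *
print(bot.job_done())"
```

```text
the job is handed in; nothing more can be done
None
```

The black cap is locked in the canister. I turned it about 84° clockwise in the stand, lifted it out and set it in the mouth with its lugs through the notches. I then pressed it to about 27 mm below the rim, turned it clockwise to the stop, came back about 4° to the pockets, let it spring up and let go. The job took about 16 s of the 51 s allowed.

**Last checks:**
- **Lock:** a pull of about 19 N (wrist reading) did not lift the cap past 20 mm below the rim, the locked height.
- **Bar angle:** after release the bar lay at about 28.4°. The canister's x axis, worked out from the notches, is at about 28°. Both notches were empty in the picture.
- **Gripper:** open and clear, with only about 1.8 N on the wrist, near the noise.

**What disagreed:**
- **Press depth:** on the first press, the spring force suggested about 24 mm below the rim while the tool height said about 26 mm. I pressed about 1 mm further before turning.
- **Bar-top height:** the highest depth readings on the bar were about 4–5 mm above the expected 186 mm. The first picture of the cap in the stand was about 6 mm high in the same way, so I put it down to camera noise.

I did not check the bystanders again at the end. I saw no contact with them along the way.

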